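Release the golden cookies with the rocking gate lever

ROBOT

A 6-joint arm with a two-finger parallel gripper is mounted at the origin on the work surface. World frame = base frame: x ahead of the robot, y to its left, z up, the work surface at z = 0. Lengths are in m, angles in degrees, forces in N, time in s.
With the tool pointing down it reaches from about 0.4 to 0.825 m from the base axis. Payload 7 kg.
Tool frame: the origin (TCP) lies on the centre line of the jaws, within the pads' length; the fingertips stand 11 mm ahead of it and the grasp point (between the pads) lies 8 mm behind it; z points along the fingers, y is the line along which they close (so a half turn about z gives the same grasp; the last joint's range is limited). The gripper opens to 88 mm and grips with 3 to 60 N. Pads are 19 mm wide; open, the fingers measure 130 mm over their backs; the gripper's body (78 mm by 193 mm) begins 47 mm behind the grasp point.
Start: joints at [91.851, 20.546, 0.682, 0, -70.136, -16.507], TCP at [0.171, 0.653, 0.201] pointing down, gripper open.
Joint ranges: [-176.03, 176.03], [-82.01, 121.73], [-58.28, 71.71], [-173.87, 95.51], [-174.79, -0.11], [-173.66, 173.66]. Speed limits (degrees/s): [136.94, 136.94, 172.46, 180, 180, 180].

INTERFACE

Orientations are given as [roll, pitch, yaw] about the fixed x, y, z axes, in that order (R = Rz(yaw) Ry(pitch) Rx(roll)).
In Python, from plant import r, capture, camera_model, job gives the robot as it stands.
- The arm moves only by the tool drive_tool, never from a script. Its argument "increments" is a list that holds one entry, the list of rows, each a list of 5 numbers: the gripper's target within -1 to 1 (fully open at 1, half-way at 0, shut at -1), then the shift along the tool's x, y, z scaled (see below), then the turn about the tool's z scaled (see below). In form: [[[gripper, tx, ty, tz, roll], ...]]. A call has 1 to 5 rows; each row is the pose to reach, as a shift and turn from the pose commanded when the call began, along the tool's axes at that moment, turning the shorter way round; what a row does not reach only later rows make up. The controller multiplies each number of a shift by 120 mm and each number of a turn by 360 degrees. A row lasts 1/8 s, in which the tool goes at most 62.5 mm and 10.7 degrees, less where a joint would pass 70% of its speed; a pose out of reach is approached as far as the arm can. A call with a number of a shift or a turn outside -1 to 1 is refused whole. A call with a gripper value outside its range is refused whole. The fingers move at their own pace and stop on an object; "squeeze" is the grip in N (left out, the last holds). Time passes only in rows, so rows that repeat a pose let the fingers close. It gives the time, the measured TCP pose, the force, the opening and the grip force at its end, in the units of the state.
- r.get_state(): the state, without advancing time (a new reading comes with each control period).
- capture(name): name is "side" or "top" or "wrist"; returns the picture (384x512x3 uint8, red, green, blue); there is no depth.
- camera_model(name): a dict with "camera_matrix" (3x3 intrinsics, pixels), "rvec" (rotation vector, rad) and "tvec" (3), from world to camera coordinates, as OpenCV has them. Camera axes: x right, y down, z forward; pixel columns grow to the right and rows downward; lengths in m; the calibration is good to about 2 mm. A picture is of the moment at which its call begins: read the wrist's pose just before it. camera_model takes no time and is no camera call; for the wrist camera it gives the pose at the moment of the call.
- job.close_job(): hands the job in; it is judged then, once.
The state is a dict: "time_s": time; "joints": joint angles; "qd": joint speeds; "joint_torque": joint torques, N m; "tcp_pos": TCP position; "eef_rot": TCP orientation; "contact_force": force on the tool from outside, world axes, zero at the start; "moment": the same for the moment, N m; "gripper_width": finger opening in m; "gripper_force": force on a finger pad.
Only numpy, scipy, OpenCV 4.12 (cv2) and the standard library are available. Lean on these libraries where they do the work, as an engineer would, in place of code of your own. Each camera call takes 0.05 s, during which the arm holds its last target. There are 200 camera calls.

TASK

One of the two cookie dispensers on the counter holds three golden cookies behind its gate. Press down that dispenser's red paddle with the fingertips so that the far end of the rocking lever lifts the gate, keep it down until all three golden cookies have rolled into the white tray, then let the paddle come back up so that the gate shuts. Do not touch the gate or any cookie, and leave the dispenser with the dark cookies and everything else on the counter alone.

Things in the scene. Friction and masses are not known exactly. Their poses are not given: they have to be found in the camera images.
- golden_dispenser: fixed dispenser holding the golden-yellow cookies. Origin on the counter; x points up the chute (away from the robot at yaw 0), z up. In mm: base x -170..190, y -50..110; clear-walled chute, inner width 46, x 184 down to -26 at 12 degrees, top 110 high; white tray x -168..-22, y +-43, walls to 66 high; rocking lever along x at y 80, on a grey fulcrum at x -35, hinge pin 80 high, post top 92
- golden_paddle (a point): centre of the top face of the red paddle, 54 (along the lever) x 44 mm, on the near end of this dispenser's rocking lever. At rest at x -135, y 80, z 90 mm of the dispenser's frame, level: 100 mm from the hinge pin and 10 above it. Swings down about 44 mm about the pin when fully pressed; free above and below. Axes: the lever's
- golden_lever (a joint): angle of that lever, rad: 0 at rest (gate shut, spring-held), grows as the paddle is pressed, stop at 0.45. Cookies start to pass at about 0.29; well open above 0.37. About 3 N on the paddle starts it, 8 N holds it fully down; let go, it returns by itself in under a second
- golden_gate (a point): black gate on the far end of that lever: plate 38 x 4 x 66 mm across the chute, hung from an arm over the lever (top 129 mm above the counter, shut). This point: centre of the plate, at x 65, y 0, z 91 mm of the dispenser's frame when shut. Rises about 43 mm
- golden_tray (a point): centre of the floor of that dispenser's white catch tray (inner 140 x 80 mm, axes as the dispenser), where cookies released by its gate roll
- golden_cookie1: golden-yellow round cookie, hard ball of diameter 36 mm, about 20 g, origin at its centre; number 1 in the row waiting uphill of the gate in the chute. When it lies in the tray its centre is about 18 mm above the tray floor
- golden_cookie2: golden-yellow round cookie, hard ball of diameter 36 mm, about 20 g, origin at its centre; number 2 in the row waiting uphill of the gate in the chute. When it lies in the tray its centre is about 18 mm above the tray floor
- golden_cookie3: golden-yellow round cookie, hard ball of diameter 36 mm, about 20 g, origin at its centre; number 3 in the row waiting uphill of the gate in the chute. When it lies in the tray its centre is about 18 mm above the tray floor
- dark_dispenser: fixed dispenser holding the dark chocolate-brown cookies. Origin on the counter; x points up the chute (away from the robot at yaw 0), z up. In mm: base x -170..190, y -50..110; clear-walled chute, inner width 46, x 184 down to -26 at 12 degrees, top 110 high; white tray x -168..-22, y +-43, walls to 66 high; rocking lever along x at y 80, on a grey fulcrum at x -35, hinge pin 80 high, post top 92
- dark_paddle (a point): centre of the top face of the red paddle, 54 (along the lever) x 44 mm, on the near end of this dispenser's rocking lever. At rest at x -135, y 80, z 90 mm of the dispenser's frame, level: 100 mm from the hinge pin and 10 above it. Swings down about 44 mm about the pin when fully pressed; free above and below. Axes: the lever's
- dark_lever (a joint): angle of that lever, rad: 0 at rest (gate shut, spring-held), grows as the paddle is pressed, stop at 0.45. Cookies start to pass at about 0.29; well open above 0.37. About 3 N on the paddle starts it, 8 N holds it fully down; let go, it returns by itself in under a second
- dark_gate (a point): black gate on the far end of that lever: plate 38 x 4 x 66 mm across the chute, hung from an arm over the lever (top 129 mm above the counter, shut). This point: centre of the plate, at x 65, y 0, z 91 mm of the dispenser's frame when shut. Rises about 43 mm
- dark_tray (a point): centre of the floor of that dispenser's white catch tray (inner 140 x 80 mm, axes as the dispenser), where cookies released by its gate roll
- dark_cookie1: dark chocolate-brown round cookie, hard ball of diameter 36 mm, about 20 g, origin at its centre; number 1 in the row waiting uphill of the gate in the chute. When it lies in the tray its centre is about 18 mm above the tray floor
- dark_cookie2: dark chocolate-brown round cookie, hard ball of diameter 36 mm, about 20 g, origin at its centre; number 2 in the row waiting uphill of the gate in the chute. When it lies in the tray its centre is about 18 mm above the tray floor
- dark_cookie3: dark chocolate-brown round cookie, hard ball of diameter 36 mm, about 20 g, origin at its centre; number 3 in the row waiting uphill of the gate in the chute. When it lies in the tray its centre is about 18 mm above the tray floor
- carton: bystander: closed white takeaway carton, 68 x 62 x 83 mm, loose, origin centre of its underside
- cup: bystander: open steel cup, radius 36, height 85 mm, loose, origin centre of its underside
- jar: bystander: jar with red cap, radius 30, height 80 mm, loose, origin centre of its underside
Things that resemble listed ones, but are neither listed nor needed, are in the scene too. What is shaped like the golden_cookie2 but pink or purple is not meant. Leave any purple look-alike of the golden_cookie3 alone.

How it is judged:
By the outcome, as a careful person would: the job done as asked, in the order asked, and still so for the second after the job is handed in, with the robot touching nothing.
It also fails if it takes over 32 s, if anything falls off the work surface, if the arm or the gripper's body presses on something with over 40 N, if the wrist force passes 120 N, or if a joint passes its speed limit or range.

## Working session

There is one attempt and no reset: what is moved stays moved. The work goes in short steps, Python scripts to look and compute and a tool call to move; the robot and the scene stay as the last step left them, time stands still between calls to the robot, and variables do not carry over. Pictures are saved under pics/ and viewed, at most 10 in all, crops included, and the job is handed in when it is done.

Besides the shell and the picture viewer there is one more tool, called after ">>>" in YAML: its name, and indented under it one key for each argument. drive_tool: Moves the arm, as the interface text tells. Its arguments: {"type":"object","properties":{"increments":{"type":"array"},"squeeze":{"type":"number"}},"required":["increments"]}

```bash
mkdir -p pics; python3 - <<'E'
from plant import r,capture,camera_model
import cv2,numpy as np
for n in("top","side"):
    im=capture(n); cv2.imwrite(f"pics/{n}0.png",im[:,:,::-1])
    m=camera_model(n); print(n,m)
s=r.get_state(); print(s["time_s"],s["tcp_pos"],s["eef_rot"],s["contact_force"],s["gripper_width"])
E
```

```text
top {'camera_matrix': array([[389.60629237,   0.        , 255.59674401],
       [  0.        , 389.60629237, 189.14642582],
       [  0.        ,   0.        ,   1.        ]]), 'rvec': array([ 2.15129807, -2.19754995,  0.04842051]), 'tvec': array([0.01631548, 0.626536  , 1.03169731])}
side {'camera_matrix': array([[358.87471128,   0.        , 254.13508896],
       [  0.        , 358.87471128, 186.95328641],
       [  0.        ,   0.        ,   1.        ]]), 'rvec': array([ 0.78460639, -2.67730107,  0.96818901]), 'tvec': array([0.51788829, 0.34934856, 0.96852002])}
0.1 [0.17069115 0.65257675 0.20053633] [ 1.79915109e+02 -8.36037388e-03 -1.46631877e+01] [-0.46108922 -0.1833355  -0.11775755] 0.08763766083234187
```

View pics/top0.png

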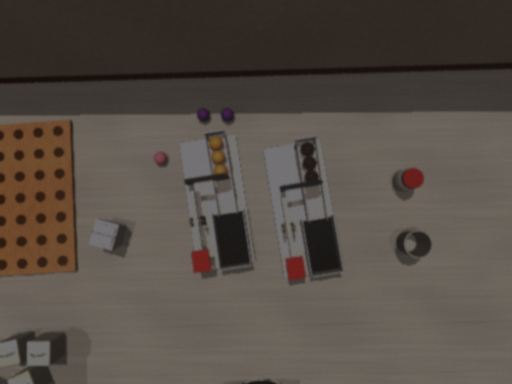

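View pics/side0.png

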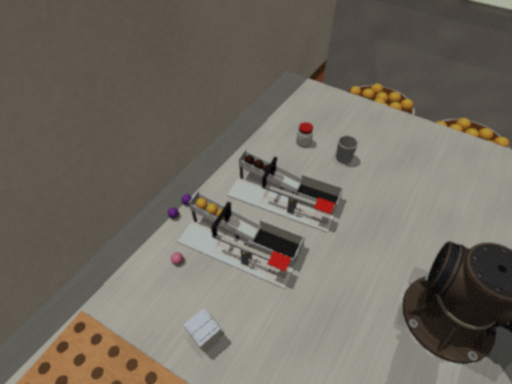

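The top view shows the golden cookies at (216,143), (219,157) and (221,170), with their red paddle at (201,261). The dark cookies are at (308,150), (309,163) and (311,177), with their paddle at (296,268). Candidates: the purple balls at (204,115) and (228,115) and the pink ball at (160,158) are the look-alikes. The left dispenser is the one meant, since golden-yellow cookies lie in its chute. Next I measure it and take an enlarged crop to confirm.

```bash
cat > h.py <<'E'
import cv2,numpy as np
from plant import r,capture,camera_model
def back(m,uv,z):
    K,R,t=m["camera_matrix"],cv2.Rodrigues(m["rvec"])[0],np.array(m["tvec"]).ravel()
    d=R.T@np.linalg.inv(K)@[uv[0],uv[1],1.]; c=-R.T@t
    return c+d*(z-c[2])/d[2]
def blobs(im,lo,hi,amin=25):
    hsv=cv2.cvtColor(im,cv2.COLOR_RGB2HSV); k=cv2.inRange(hsv,lo,hi)
    n,l,s,c=cv2.connectedComponentsWithStats(k)
    return [(c[i],s[i]) for i in range(1,n) if s[i][4]>=amin],l
E
python3 - <<'E'
from h import *
for n in("top","side"):
    im=cv2.imread(f"pics/{n}0.png")[:,:,::-1].copy(); m=camera_model(n)
    for nm,lo,hi,z in(("red",(0,180,80),(6,255,255),.09),("gold",(12,120,90),(28,255,255),.08)):
        for c,s in blobs(im,lo,hi)[0]:
            if n=="top" and c[0]>120 or n=="side" and 180<c[0]<345 and c[1]>110: print(n,nm,c.round(1),s[4],back(m,c,z).round(4))
im=cv2.imread("pics/top0.png")[120:285,150:350]
im=cv2.convertScaleAbs(cv2.resize(im,None,fx=3.6,fy=3.6,interpolation=cv2.INTER_CUBIC),alpha=1.8)
cv2.imwrite("pics/crop.png",im)
E
```

```text
top red [412.6 177.9] 241 [ 0.6415 -0.3929  0.09  ]
top red [200.9 260.6] 266 [0.4457 0.142  0.09  ]
top red [295.3 268.1] 279 [ 0.4231 -0.0933  0.09  ]
top gold [215.  141.8] 107 [0.7475 0.1039 0.08  ]
top gold [217.4 155.9] 108 [0.7107 0.0982 0.08  ]
top gold [219.6 168.8] 86 [0.6772 0.0931 0.08  ]
side red [305.5 127.4] 85 [ 0.6349 -0.3821  0.09  ]
side red [324.2 204.9] 192 [ 0.4221 -0.0951  0.09  ]
side red [279.2 260.4] 253 [0.4433 0.1424 0.09  ]
side gold [207.8 206.1] 217 [0.7233 0.0951 0.08  ]
```

View pics/crop.png

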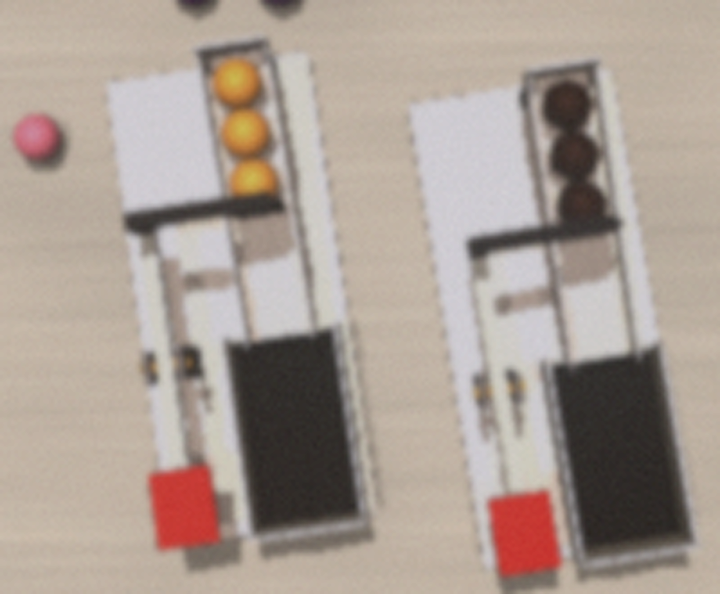

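The crop confirms it: the golden cookies are in the left dispenser. Its paddle triangulates from both cameras to about (0.4445, 0.142), within 2 mm at z 0.09, with yaw about 8.5°. I move above it with the gripper shut.

>>> drive_tool:
  increments:
    - [[-1,0.41,0.44,0,0],[-1,0.82,0.885,0,0],[-1,0.82,0.885,0,0]]
  squeeze: 10

```text
time_s: 0.48
tcp_pos: [0.2401, 0.5224, 0.2015]
eef_rot: [180.0, 0.0, -14.7]
contact_force: [0.0, 1.1, 0.3]
gripper_width: 0.0628
gripper_force: 0.0
```

>>> drive_tool:
  increments:
    - [[-1,0.41,0.44,0,0],[-1,0.82,0.885,0,0],[-1,0.82,0.885,0,0]]

```text
time_s: 0.85
tcp_pos: [0.3083, 0.3954, 0.2015]
eef_rot: [-180.0, 0.0, -14.8]
contact_force: [0.0, 0.6, 0.5]
gripper_width: 0.0333
gripper_force: 0.0
```

>>> drive_tool:
  increments:
    - [[-1,0.41,0.44,0,0],[-1,0.82,0.885,0,0],[-1,0.82,0.885,0,0]]

```text
time_s: 1.23
tcp_pos: [0.3766, 0.2682, 0.2014]
eef_rot: [-180.0, 0.0, -14.8]
contact_force: [0.3, 0.5, 0.9]
gripper_width: 0.0038
gripper_force: 0.0
```

>>> drive_tool:
  increments:
    - [[-1,0.4,0.44,0,-0.02],[-1,0.82,0.885,0,-0.04],[-1,0.82,0.885,0,-0.064],[-1,0.82,0.885,0,-0.064],[-1,0.82,0.885,0,-0.064]]

```text
time_s: 1.85
tcp_pos: [0.4441, 0.1432, 0.2012]
eef_rot: [-180.0, 0.0, 8.2]
contact_force: [-0.7, 0.9, -0.4]
gripper_width: 0.0004
gripper_force: 0.0
```

Now one close look with the wrist camera and the side camera.

```bash
python3 - <<'E'
from h import *
m=camera_model("wrist"); s=r.get_state(); im=capture("wrist"); cv2.imwrite("pics/w1.png",im[:,:,::-1])
print(s["tcp_pos"],s["eef_rot"],s["contact_force"])
B,l=blobs(im,(0,180,60),(6,255,255),300)
for c,st in B:
    i=l[int(c[1]),int(c[0])]; pts=np.argwhere(l==i)[:,::-1].astype(np.float32)
    box=cv2.boxPoints(cv2.minAreaRect(pts)); print(c.round(1),st,back(m,c,.09).round(4),[back(m,b,.09)[:2].round(4).tolist() for b in box])
K=m["camera_matrix"];p,_=cv2.projectPoints(np.array([s["tcp_pos"]-np.array([0,0,.011])]),m["rvec"],m["tvec"],K,None);print("tip px",p.ravel())
E
```

```text
[0.44414916 0.14316206 0.20124171] [-1.79994862e+02  7.02180980e-03  8.24851509e+00] [-0.74858799  0.86554741 -0.41912099]
[257.  182.3] [ 235  156   46   54 2430] [0.4472 0.1445 0.09  ] [[0.4691, 0.1683], [0.4751, 0.127], [0.4238, 0.1185], [0.4175, 0.1619]]
[486.8 235.9] [ 461  211   51   50 2178] [ 0.4254 -0.0904  0.09  ] [[0.4471, -0.0563], [0.4541, -0.1045], [0.4032, -0.1244], [0.3958, -0.0738]]
tip px [258.24700863 226.04225901]
```

View pics/w1.png

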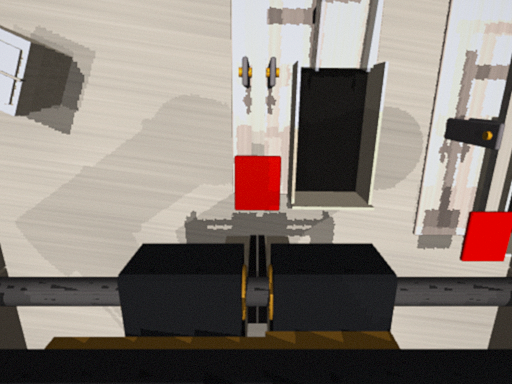

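The wrist view shows the golden paddle squarely ahead at (257,182). It is clear of its tray, which starts at column 290, and of the dark paddle at (487,236). It measures (0.447, 0.1445), which agrees with the first estimate, so I descend to just above it.

>>> drive_tool:
  increments:
    - [[-1,0.01,0,0.38,0],[-1,0.01,0,0.7,0],[-1,0.01,0,0.77,0],[-1,0.01,0,0.77,0]]

```text
time_s: 2.4
tcp_pos: [0.4455, 0.1433, 0.1094]
eef_rot: [180.0, 0.0, 8.4]
contact_force: [0.2, 0.2, 0.7]
gripper_width: 0.0004
gripper_force: 0.0
```

>>> drive_tool:
  increments:
    - [[-1,0,0,0.05,0],[-1,0,0,0.1,0],[-1,0,0,0.15,0],[-1,0,0,0.2,0],[-1,0,0,0.2,0]]

```text
time_s: 3.02
tcp_pos: [0.445, 0.1423, 0.0844]
eef_rot: [180.0, 0.1, 8.4]
contact_force: [-0.7, 1.3, 0.6]
gripper_width: 0.0002
gripper_force: 0.0
```

The tip should be 17 mm into the press, but hardly any force shows, so I look.

```bash
python3 - <<'E'
from h import *
s=r.get_state(); print(s["tcp_pos"],s["contact_force"],s["moment"],s["joint_torque"])
a=capture("side")[150:310,170:370]; b=capture("wrist"); print(r.get_state()["contact_force"])
a=cv2.convertScaleAbs(cv2.resize(a,(480,384),interpolation=cv2.INTER_CUBIC),alpha=1.3)
b=cv2.resize(b,(320,240)); b=cv2.copyMakeBorder(b,0,144,0,0,cv2.BORDER_CONSTANT)
cv2.imwrite("pics/p2.png",np.hstack([a,b])[:,:,::-1])
E
```

```text
[0.44498782 0.14229641 0.08443759] [-0.69484841  1.34358173  0.60515839] [ 0.00856866 -0.05003509 -0.03089937] [ 7.41455995e-03 -3.40658498e+01  2.32276243e+01  5.46541885e+00
  2.13031336e-01 -5.27711636e-04]
[0.20002685 0.24810422 0.44498927]
```

View pics/p2.png

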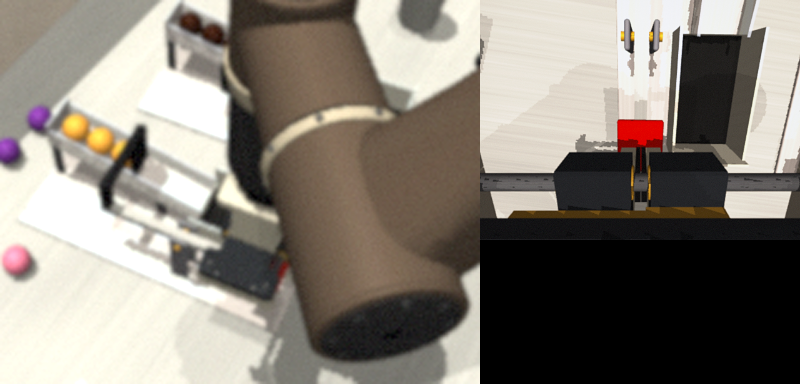

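```bash
python3 - <<'E'
from h import *
m=camera_model("wrist"); im=capture("wrist"); s=r.get_state()
B,l=blobs(im,(0,180,60),(6,255,255),300)
for c,st in B:
    print(c.round(1),st)
    i=l[int(st[1]+8),int(st[0]+st[2]/2)]
    for row in range(st[1]+3,st[1]+st[3],8):
        xs=np.where(l[row]==i)[0]; print(row,xs.min(),xs.max(),len(xs))
    top=st[1]; xs=np.where(l[top+4]==i)[0]
    for z in(.06,.07,.08,.09): 
        a,b=back(m,(xs.min()-.5,top),z),back(m,(xs.max()+.5,top),z); print(z,np.linalg.norm(a-b).round(4),((a+b)/2).round(4))
p,_=cv2.projectPoints(np.array([s["tcp_pos"]-np.array([0,0,.011])]),m["rvec"],m["tvec"],m["camera_matrix"],None);print("tip px",p.ravel())
E
```

```text
[256.  214.5] [ 220  192   74   77 3243]
195 220 292 73
203 220 293 74
211 221 292 72
219 220 292 73
227 221 291 69
235 221 291 61
243 256 258 2
251 256 257 2
259 256 258 3
267 257 257 1
0.06 0.0501 [0.4641 0.1465 0.06  ]
0.07 0.0477 [0.467  0.1469 0.07  ]
0.08 0.0453 [0.4699 0.1473 0.08  ]
0.09 0.0429 [0.4728 0.1478 0.09  ]
tip px [258.18373579 226.02323978]
```

```bash
cat > gate.py <<'E'
from h import *
a=cv2.imread("pics/side0.png"); b=capture("side")[:,:,::-1].copy()
def dark(im):
    k=(cv2.cvtColor(im,cv2.COLOR_BGR2GRAY)[195:240,205:236]<35); y,x=np.nonzero(k); return k.sum(),(x.mean()+205).round(1),(y.mean()+195).round(1),y.min()+195
print(dark(a),dark(b),r.get_state()["contact_force"].round(1),r.get_state()["tcp_pos"])
v=np.hstack([cv2.resize(i[185:275,180:280],(400,360),interpolation=cv2.INTER_CUBIC) for i in(a,b)])
import sys; cv2.imwrite(sys.argv[1],cv2.convertScaleAbs(v,alpha=1.3))
E
python3 gate.py pics/g1.png
```

```text
(np.int64(177), np.float64(221.7), np.float64(217.5), np.int64(203)) (np.int64(146), np.float64(222.0), np.float64(217.5), np.int64(204)) [-0.2 -0.2 -0. ] [0.44548168 0.14272187 0.08512903]
```

View pics/g1.png

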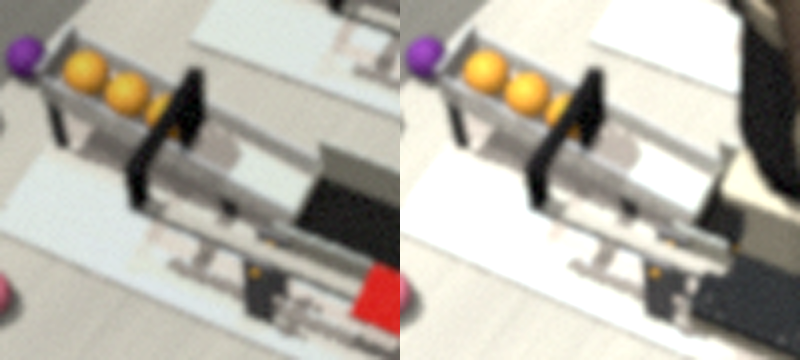

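```bash
python3 - <<'E'
from h import *
m=camera_model("wrist"); im=capture("wrist"); s=r.get_state()
R=cv2.Rodrigues(m["rvec"])[0]; print("cam",(-R.T@np.ravel(m["tvec"])).round(4),"tcp",s["tcp_pos"].round(4),m["camera_matrix"][0,0])
c,sn=np.cos(np.radians(s["eef_rot"][2])),np.sin(np.radians(s["eef_rot"][2]))
for dx in(-.0095,0,.0095):
    for dz in(.011,.0,-.008,-.02,-.055):
        p,_=cv2.projectPoints(np.array([s["tcp_pos"]+np.array([dx*c,dx*sn,-dz])]),m["rvec"],m["tvec"],m["camera_matrix"],None);print(dx,dz,p.ravel().round(0))
v=cv2.resize(im[180:340,150:365],None,fx=3.6,fy=3.6,interpolation=cv2.INTER_CUBIC)
cv2.imwrite("pics/w3.png",cv2.convertScaleAbs(v,alpha=1.8)[:,:,::-1])
E
```

```text
cam [0.5252 0.1551 0.2689] tcp [0.4455 0.1427 0.0851] 321.3478804483502
-0.0095 0.011 [258. 239.]
-0.0095 0.0 [258. 247.]
-0.0095 -0.008 [258. 253.]
-0.0095 -0.02 [258. 262.]
-0.0095 -0.055 [259. 299.]
0 0.011 [258. 226.]
0 0.0 [258. 233.]
0 -0.008 [258. 238.]
0 -0.02 [258. 247.]
0 -0.055 [259. 282.]
0.0095 0.011 [258. 212.]
0.0095 0.0 [258. 219.]
0.0095 -0.008 [258. 224.]
0.0095 -0.02 [258. 232.]
0.0095 -0.055 [259. 263.]
```

View pics/w3.png

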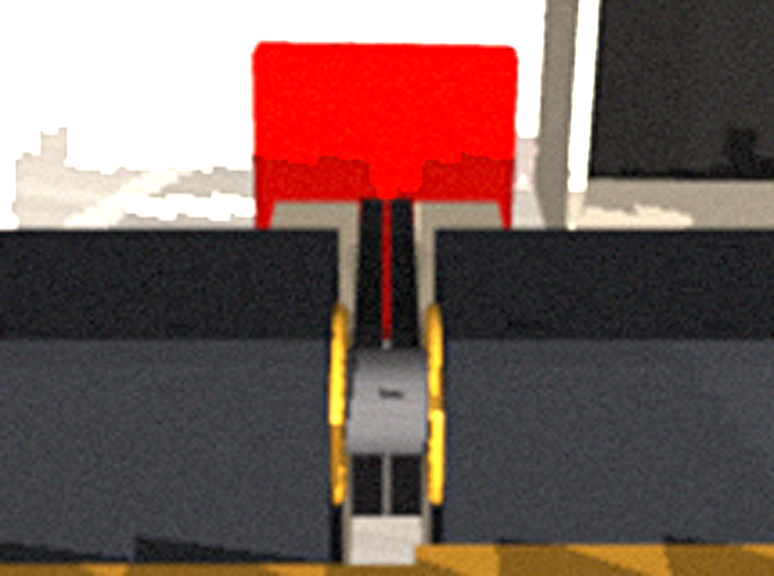

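The gate hasn't moved and the force is near 0. In the wrist view the fingers hang over the paddle without pressing it: red shows in the slit between them. So the tips stand a little higher than assumed, and I go down in small steps, watching the force.

>>> drive_tool:
  increments:
    - [[-1,0,0,0.02,0],[-1,0,0,0.04,0],[-1,0,0,0.06,0],[-1,0,0,0.06,0]]

```text
time_s: 3.78
tcp_pos: [0.4451, 0.1425, 0.0775]
eef_rot: [180.0, 0.0, 8.4]
contact_force: [0.3, 0.1, 0.0]
gripper_width: 0.0005
gripper_force: 0.0
```

>>> drive_tool:
  increments:
    - [[-1,0,0,0.02,0],[-1,0,0,0.04,0],[-1,0,0,0.06,0],[-1,0,0,0.06,0]]

```text
time_s: 4.28
tcp_pos: [0.4452, 0.1425, 0.0703]
eef_rot: [180.0, 0.0, 8.4]
contact_force: [0.1, 0.7, 0.4]
gripper_width: 0.0007
gripper_force: 0.0
```

```bash
python3 gate.py pics/g2.png; python3 - <<'E'
from h import *
m=camera_model("wrist"); im=capture("wrist"); s=r.get_state()
B,l=blobs(im,(0,180,60),(6,255,255),300)
for c,st in B: print(c.round(1),st)
v=cv2.resize(im[180:340,150:365],None,fx=3.6,fy=3.6,interpolation=cv2.INTER_CUBIC)
cv2.imwrite("pics/w4.png",cv2.convertScaleAbs(v,alpha=1.8)[:,:,::-1])
E
```

```text
(np.int64(177), np.float64(221.7), np.float64(217.5), np.int64(203)) (np.int64(148), np.float64(222.1), np.float64(217.5), np.int64(204)) [-0.3 -0.5 -1.1] [0.44526419 0.14256279 0.0704622 ]
[256.  217.7] [ 217  199   80   45 2929]
```

View pics/w4.png

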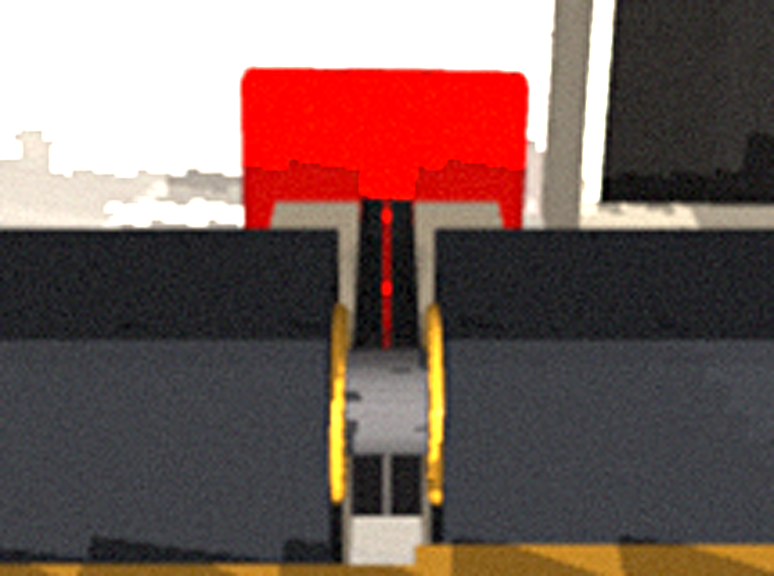

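The tips are still above the paddle, and its image keeps growing under them. I keep lowering in small steps.

>>> drive_tool:
  increments:
    - [[-1,0,0,0.02,0],[-1,0,0,0.04,0],[-1,0,0,0.06,0],[-1,0,0,0.06,0]]

```text
time_s: 4.88
tcp_pos: [0.4452, 0.1426, 0.0633]
eef_rot: [180.0, 0.0, 8.4]
contact_force: [-2.3, -0.4, 3.6]
gripper_width: 0.0005
gripper_force: 1.9
```

Contact now shows: 3.6 N with TCP z at 0.063. I press another 8 mm and check that the gate is what moves.

>>> drive_tool:
  increments:
    - [[-1,0,0,0.03,0],[-1,0,0,0.06,0],[-1,0,0,0.08,0],[-1,0,0,0.08,0]]

```text
time_s: 5.38
tcp_pos: [0.445, 0.1425, 0.0535]
eef_rot: [180.0, 0.0, 8.4]
contact_force: [-3.5, 0.9, 4.5]
gripper_width: 0.0003
gripper_force: 2.5
```

```bash
python3 gate.py pics/g3.png
```

```text
(np.int64(177), np.float64(221.7), np.float64(217.5), np.int64(203)) (np.int64(123), np.float64(222.2), np.float64(216.5), np.int64(202)) [-4.4  0.9  5.1] [0.44505409 0.14251157 0.05362301]
```

View pics/g3.png

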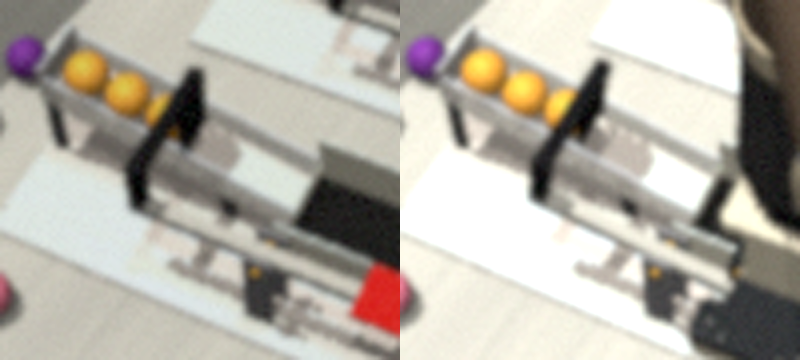

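The gate is rising with a modest force. I press on in two steps.

>>> drive_tool:
  increments:
    - [[-1,0,0,0.03,0],[-1,0,0,0.06,0],[-1,0,0,0.09,0],[-1,0,0,0.12,0],[-1,0,0,0.12,0]]

```text
time_s: 6.05
tcp_pos: [0.4461, 0.1428, 0.0397]
eef_rot: [180.0, -0.1, 8.4]
contact_force: [-0.4, -1.3, 6.0]
gripper_width: 0.0004
gripper_force: 3.0
```

```bash
python3 gate.py pics/g4.png
```

```text
(np.int64(177), np.float64(221.7), np.float64(217.5), np.int64(203)) (np.int64(72), np.float64(221.9), np.float64(217.6), np.int64(200)) [-1.1 -2.2  6.3] [0.44612778 0.1427948  0.03975814]
```

The force is 6 N, on the spring's 3 to 8 N curve. Another 12 mm should open the gate well.

>>> drive_tool:
  increments:
    - [[-1,0,0,0.03,0],[-1,0,0,0.06,0],[-1,0,0,0.09,0],[-1,0,0,0.11,0],[-1,0,0,0.11,0]]

```text
time_s: 6.72
tcp_pos: [0.4477, 0.1437, 0.0273]
eef_rot: [-179.9, -0.2, 8.4]
contact_force: [2.6, -1.7, 8.0]
gripper_width: 0.0006
gripper_force: 3.3
```

>>> drive_tool:
  increments:
    - [[-1,0,0,0,0],[-1,0,0,0,0],[-1,0,0,0,0],[-1,0,0,0,0],[-1,0,0,0,0]]

```text
time_s: 7.35
tcp_pos: [0.4477, 0.1436, 0.0274]
eef_rot: [-179.9, -0.2, 8.4]
contact_force: [1.6, -1.8, 7.7]
gripper_width: 0.0005
gripper_force: 3.3
```

```bash
cat > see.py <<'E'
from h import *
import sys
s=r.get_state(); print(s["time_s"],s["contact_force"].round(1),s["tcp_pos"].round(4))
out=[]
for n in("top","side"):
    im=capture(n); cv2.imwrite(f"pics/{n}{sys.argv[1]}.png",im[:,:,::-1])
    for c,st in blobs(im,(12,110,60),(28,255,255),12)[0]:
        if n=="top" and 180<c[0]<260 and 125<c[1]<280 or n=="side" and 185<c[0]<310 and 190<c[1]<290: print(n,c.round(1),st[4])
E
python3 see.py a
```

```text
7.35 [ 1.6 -1.8  7.7] [0.4477 0.1436 0.0274]
top [230.5 229.9] 139
top [235.5 242.6] 51
```

The cookies are rolling into the tray. I hold a bit longer, then look.

>>> drive_tool:
  increments:
    - [[-1,0,0,0,0],[-1,0,0,0,0],[-1,0,0,0,0],[-1,0,0,0,0],[-1,0,0,0,0]]

```text
time_s: 8.07
tcp_pos: [0.4477, 0.1436, 0.0274]
eef_rot: [-179.9, -0.2, 8.4]
contact_force: [1.9, -2.1, 8.4]
gripper_width: 0.0005
gripper_force: 3.3
```

>>> drive_tool:
  increments:
    - [[-1,0,0,0,0],[-1,0,0,0,0],[-1,0,0,0,0],[-1,0,0,0,0],[-1,0,0,0,0]]

```text
time_s: 8.7
tcp_pos: [0.4477, 0.1436, 0.0274]
eef_rot: [-179.9, -0.2, 8.4]
contact_force: [2.4, -1.0, 8.4]
gripper_width: 0.0008
gripper_force: 3.3
```

```bash
python3 see.py b; python3 - <<'E'
import cv2,numpy as np
a=cv2.imread("pics/topb.png")[110:290,160:270]; b=cv2.imread("pics/sideb.png")[180:300,170:310]
v=np.hstack([cv2.resize(a,(330,540),interpolation=cv2.INTER_CUBIC),cv2.copyMakeBorder(cv2.resize(b,(462,396)),0,144,0,0,cv2.BORDER_CONSTANT)])
cv2.imwrite("pics/hold.png",cv2.convertScaleAbs(v,alpha=1.6))
E
```

```text
8.7 [ 2.4 -1.   8.4] [0.4477 0.1436 0.0274]
top [230.5 229.9] 138
top [235.6 242.6] 52
```

View pics/hold.png

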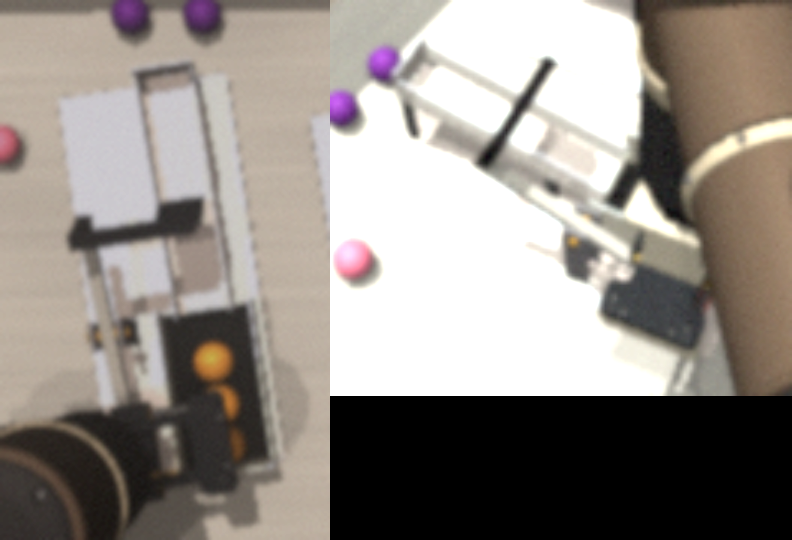

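The chute is empty and the gate is up. Three golden cookies lie in a row in the tray, at crop (213,360), (228,402) and (238,445), the last two partly hidden by the gripper. I raise straight up to release the paddle.

>>> drive_tool:
  increments:
    - [[-1,0,0,-0.1,0],[-1,0,0,-0.2,0],[-1,0,0,-0.3,0],[-1,0,0,-0.45,0],[-1,0,0,-0.75,0]]

```text
time_s: 9.43
tcp_pos: [0.4447, 0.142, 0.1163]
eef_rot: [179.9, 0.1, 8.4]
contact_force: [0.8, 0.5, 0.1]
gripper_width: 0.0003
gripper_force: 0.0
```

>>> drive_tool:
  increments:
    - [[-1,0,0,-0.4,0],[-1,0,0,-0.8,0],[-1,0,0,-0.9,0],[-1,0,0,-0.9,0]]

```text
time_s: 9.93
tcp_pos: [0.4456, 0.1428, 0.2248]
eef_rot: [-179.9, -0.1, 8.4]
contact_force: [-0.0, 0.4, -0.4]
gripper_width: 0.0005
gripper_force: 0.0
```

>>> drive_tool:
  increments:
    - [[-1,-0.2,-0.4,0,0],[-1,-0.4,-0.8,0,0],[-1,-0.4,-1,0,0],[-1,-0.4,-1,0,0],[-1,-0.4,-1,0,0]]

```text
time_s: 10.55
tcp_pos: [0.3799, 0.2535, 0.223]
eef_rot: [179.9, 0.1, 8.4]
contact_force: [0.6, -0.9, -0.2]
gripper_width: 0.0006
gripper_force: 0.0
```

```bash
python3 see.py c; python3 - <<'E'
from h import *
for n in("top","side"):
    a=cv2.imread(f"pics/{n}0.png")[:,:,::-1].copy(); b=cv2.imread(f"pics/{n}c.png")[:,:,::-1].copy()
    for i in(a,b): print(n,"red",[(c.round(1).tolist(),int(s[4])) for c,s in blobs(i,(0,180,80),(6,255,255))[0]])
    k=(lambda i:(cv2.cvtColor(i,cv2.COLOR_RGB2GRAY)[195:240,205:236]<35)) if n=="side" else (lambda i:(cv2.cvtColor(i,cv2.COLOR_RGB2GRAY)[170:190,180:232]<35))
    for i in(a,b): y,x=np.nonzero(k(i)); print(n,"gate",len(x),x.mean().round(1),y.mean().round(1),y.min())
    d=cv2.absdiff(a,b).max(2)>40; N,l,s,c=cv2.connectedComponentsWithStats(d.astype(np.uint8))
    print(n,"changed",[(c[j].round(0).tolist(),int(s[j][4])) for j in range(1,N) if s[j][4]>15])
E
```

```text
10.55 [ 0.6 -0.9 -0.2] [0.3799 0.2535 0.223 ]
top [232.6 244.1] 432
side [263.7 237.8] 13
side [294.1 280.3] 12
top red [([412.6, 177.9], 241), ([200.9, 260.6], 266), ([295.3, 268.1], 279)]
top red [([412.6, 178.0], 246), ([201.0, 260.9], 281), ([295.4, 268.0], 277)]
top gate 93 28.6 8.3 5
top gate 34 28.9 8.8 6
top changed [([218.0, 156.0], 476), ([230.0, 230.0], 130), ([234.0, 251.0], 264), ([109.0, 337.0], 11429)]
side red [([305.5, 127.4], 85), ([324.2, 204.9], 192), ([279.2, 260.4], 253)]
side red []
side gate 177 16.7 22.5 8
side gate 128 16.9 22.5 9
side changed [([498.0, 3.0], 180), ([400.0, 142.0], 6943), ([372.0, 89.0], 97), ([394.0, 95.0], 50), ([387.0, 220.0], 31127), ([407.0, 103.0], 57), ([238.0, 183.0], 2349), ([486.0, 132.0], 73), ([208.0, 208.0], 349), ([157.0, 315.0], 21283), ([223.0, 220.0], 31), ([247.0, 229.0], 183), ([342.0, 224.0], 18), ([335.0, 228.0], 23), ([274.0, 275.0], 2118), ([326.0, 276.0], 1055), ([481.0, 254.0], 361), ([236.0, 251.0], 42), ([257.0, 258.0], 29), ([329.0, 336.0], 1949), ([494.0, 309.0], 61), ([289.0, 339.0], 453), ([412.0, 323.0], 19), ([461.0, 322.0], 23), ([374.0, 335.0], 106), ([429.0, 344.0], 16), ([367.0, 368.0], 1090), ([416.0, 369.0], 1281), ([465.0, 365.0], 26), ([301.0, 377.0], 161), ([480.0, 375.0], 38), ([451.0, 380.0], 80)]
```

From the top, the paddle and gate are back at their rest pixels. The golden area in the tray (432 px) matches three cookies, and the dark dispenser and the jar haven't moved. I hand in.

```bash
python3 -c "
from plant import job
print(job.close_job())"
```

```text
the job is handed in; nothing more can be done
None
```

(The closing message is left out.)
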